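Close up the refill counter and ring the bell

ROBOT

A 6-joint arm with a two-finger parallel gripper is mounted at the origin on the work surface. World frame = base frame: x ahead of the robot, y to its left, z up, the work surface at z = 0. Lengths are in m, angles in rad, forces in N, time in s.
With the tool pointing down it reaches from about 0.35 to 0.925 m from the base axis. Payload 6.4 kg.
Tool frame: the origin (TCP) lies midway between the tips of the shut fingers; the grasp point (between the pads) lies behind it (r.grip_point_offset is the z of the grasp point in the tool frame, in m); z points along the fingers, y is the line along which they close (so a half turn about z gives the same grasp; the last joint's range is limited). The gripper opens to 94 mm and grips with 3 to 60 N. Pads are 16 mm wide; open, the fingers measure 119 mm over their backs; the gripper's body (75 mm by 177 mm) begins 78 mm behind the grasp point.
Start: joints at [-1.318, 0.245, 1.558, -0, 1.339, -0.174], TCP at [0.269, -0.592, 0.205] pointing down, gripper open.
Joint ranges: [-3.13, 3.13], [-1.02, 2.26], [0.13, 2.54], [-0.95, 4.09], [0.21, 2.88], [-2.74, 2.74]. Speed limits (rad/s): [2.57, 2.57, 3.14, 3.14, 3.14, 3.14].

INTERFACE

Orientations are given as a rotation vector (axis times angle).
In Python, from plant import r gives the robot as it stands.
- The arm moves only by the tool step_arm, never from a script. Its arguments are lists of equal length, an entry for each row: "angular": the turn, a rotation vector about the world's x, y, z in rad, a list of three; "travel": the shift along the world's x, y, z in cm, a list of three; "claw": the opening, from -1 (shut) to 1 (fully open). In form: {"angular": [[ax, ay, az], ...], "travel": [[tx, ty, tz], ...], "claw": [claw, ...]}. A call has 1 to 12 rows; each row shifts and turns the commanded pose from where the row before left it; what a row does not reach is not made up. A row lasts 1/12 s, in which the tool goes at most 41.7 mm and 7.16 degrees, less where a joint would pass 70% of its speed; a pose out of reach is approached as far as the arm can. A call with a gripper value outside its range is refused whole. The fingers move at their own pace and stop on an object; "newtons" is the grip in N (left out, the last holds). Time passes only in rows, so rows that do not move let the fingers close. It gives the time, the measured TCP pose, the force, the opening and the grip force at its end, in the units of the state.
- r.observe(): the state, without advancing time (a new reading comes with each control period).
- r.snapshot(name): name is "scene" or "top"; returns a dict with "frame" (480x640x3 uint8, red, green, blue), "depth" (480x640 float32, m along the optical axis (not along the pixel's ray), 0 where there is no reading), "intrinsics" (3x3 intrinsics, pixels), "k1" (the pictures are not rectified: a ray, as slopes to the right and down, at radius r is drawn at 1 + k1 r^2 times it, then the intrinsics apply), "rvec" (rotation vector, rad) and "tvec" (3), from world to camera coordinates, as OpenCV has them. Camera axes: x right, y down, z forward; pixel columns grow to the right and rows downward; lengths in m; the calibration is good to about 2 mm. A picture is of the moment at which its call begins.
- r.finish_job(): hands the job in; it is judged then, once.
Trained networks look in a picture, given as the dict that the camera call returned (one of the last four; its "shot" number tells which), for a name from the list of things; names that differ only in an ending like _2 or _b are one class to them, and where a whole thing is asked for, a point or a joint stands for the part that bears it (a point fixed in the world has none). Each returns a list of dicts, best first, with "p" (0 to 1); they miss things now and then, are a little off and sometimes report something else, mostly with a low value. They report only what shows in the picture. A call takes as long as a camera call.
- r.look_for(picture, name): "at" ([column, row] in pixels, amid what is visible of it).
The state is a dict: "time": time; "joint_pos": joint angles; "dq": joint speeds; "effort": joint torques, N m; "tool_pos": TCP position; "ee_rot": TCP orientation; "ft_force": force on the tool from outside, world axes, zero at the start; "torque": the same for the moment, N m; "finger_gap": opening from 0.0 (shut) to 1.0 (fully open); "grip_force": force on a finger pad.
Only numpy, scipy, OpenCV 4.12 (cv2) and the standard library are available. Lean on these libraries where they do the work, as an engineer would, in place of code of your own. Each camera call takes 0.05 s, during which the arm holds its last target. There are 200 camera calls.

TASK

The refill is done: with light touches of the fingertips, in this order, press the salt shaker's chrome cap fully home, press the toothpick holder's red lid fully home, push the tilting tin bin fully shut, and last tap the brass plunger of the call bell to tell the kitchen. Only touch the things gently: do not pick up, tip or shift any of them about, leave the pepper shaker, ashtray and check spindle alone, and finish clear of everything.

Things in the scene. Friction and masses are not known exactly. Their poses are not given: they have to be found in the camera images.
- salt: Loose glass salt shaker, 46 mm across, standing upright; origin at the centre of its underside, z up. Weighs about 0.2 kg. A chrome cap 39 mm across sits loosely on its neck.
- salt_cap_top (a point): Centre of the top of the chrome cap (flat part 31 mm across); about 94 mm above the counter before, 87 mm when home. It moves with the cap.
- salt_cap (a joint): How far the chrome cap has been pressed down, m: 0 stands 7 mm proud, 0.007 is fully home. It slides straight down against a steady friction of about 3 N, stays where it is left, and seats on a soft rubber seal that gives a further 1 mm for every 2 N (about 9 mm in all) and springs back: the force climbs past 3 N only when the cap is home; 6 to 8 N is ample.
- pick: Loose cream ceramic toothpick holder, 52 mm across, standing upright; origin at the centre of its underside, z up. About 0.2 kg. It has a red press-in lid 42 mm across.
- pick_lid_top (a point): Centre of the flat top of the red lid (36 mm across); about 81 mm above the counter before, 74 mm when home. It moves with the lid.
- pick_lid (a joint): How far the red lid has been pressed down, m: 0 stands 7 mm proud, 0.007 is fully home. Friction about 3 N, stays where it is left; it seats on the same kind of soft seal (2 N per mm, about 9 mm in all, springs back), so 6 to 8 N is ample.
- bin_case: Fixed tin case of the tilting bin, 140 mm deep (x), 170 mm wide (y), 150 mm high; origin at the centre of its underside, z up; its open front looks along its own -x, towards the robot.
- bin (a joint): Angle of the tilting bin, rad: 0 shut (front flush with the case), grows to 0.65 as the top of its ribbed front swings out along the case's -x. The pivot is a level line along the case's y, at x = -70 mm, z = 8 mm in the case's frame. It stays where it is left; about 1 to 4 N on the lip moves it; when shut it meets a felt buffer that gives a further 1 mm at the lip for every 2.5 N (about 8 mm in all) and springs back, so 8 to 10 N is ample.
- bin_lip (a point): Foremost point, at mid-width, of the rolled lip (12 mm thick, 154 mm long along the case's y) at the top of the bin's front, 128 mm from the pivot: 136 mm above the counter when shut, then 78 mm ahead of the case's origin along its -x; lower and nearer the robot when out. Push here along the case's +x. The lip stands out 8 mm past the front panel.
- bell: Loose call bell, black base 84 mm across, chrome dome 74 mm across and 51 mm high, brass plunger on top; origin at the centre of its underside, z up. About 0.3 kg.
- bell_top (a point): Centre of the top of the brass plunger (22 mm across), 73 mm above the counter when up. It moves with the plunger.
- bell_plunger (a joint): How far the plunger is pressed, m: 0 up, 0.010 fully down; the bell rings past 0.003. A spring takes about 1 N to start, 3 N at 0.003 and 7 N fully down, and returns it.
- pepper: Bystander: loose glass pepper shaker, 46 mm across and 87 mm high with a black cap already home; origin at the centre of its underside, z up.
- ashtray: Bystander: loose turquoise melamine ashtray, 100 mm across, 30 mm high; origin at the centre of its underside, z up.
- spindle: Bystander: loose stainless check spindle, base 80 mm across, thin post 112 mm high with a rounded tip; origin at the centre of its underside, z up.

How it is judged:
By the outcome, as a careful person would: the job done as asked, in the order asked, and still so for the second after the job is handed in, with the robot touching nothing.
It also fails if it takes over 70 s, if anything falls off the work surface, if the arm or the gripper's body presses on something with over 40 N, if the wrist force passes 120 N, or if a joint passes its speed limit or range.

## Working session

There is one attempt and no reset: what is moved stays moved. The work goes in short steps, Python scripts to look and compute and a tool call to move; the robot and the scene stay as the last step left them, time stands still between calls to the robot, and variables do not carry over. Pictures are saved under pics/ and viewed, at most 10 in all, crops included, and the job is handed in when it is done.

Besides the shell and the picture viewer there is one more tool, called after "Emit:" as name(argument=value, ...) on one line, values as JSON. step_arm: Moves the arm, as the interface text tells. Its arguments: {"type":"object","properties":{"angular":{"type":"array","items":{"type":"array","items":{"type":"number"}}},"travel":{"type":"array","items":{"type":"array","items":{"type":"number"}}},"claw":{"type":"array","items":{"type":"number"}},"newtons":{"type":"number"}},"required":["angular","travel","claw"]}

```bash
mkdir -p pics
cat > h.py <<'E'
import numpy as np, cv2
from plant import r
def cam(s):
    R=cv2.Rodrigues(np.array(s["rvec"],float))[0]; return R,np.array(s["tvec"],float).ravel()
def rays(s,uv):
    K=np.array(s["intrinsics"],float); k1=float(s["k1"])
    return cv2.undistortPoints(np.array(uv,float).reshape(-1,1,2),K,np.array([k1,0,0,0,0.])).reshape(-1,2)
def cloud(s):
    v,u=np.mgrid[0:480,0:640]; n=rays(s,np.stack([u.ravel(),v.ravel()],1))
    d=s["depth"].ravel().astype(float); R,t=cam(s)
    P=(np.c_[n*d[:,None],d]-t)@R; P[d<=0]=np.nan
    return P.reshape(480,640,3)
def atz(s,uv,z):
    R,t=cam(s); n=rays(s,[uv])[0]; d=R.T@np.r_[n,1]; c=-R.T@t
    return c+d*(z-c[2])/d[2]
E
cat > a.py <<'E'
from h import *
for n in ("scene","top"):
    s=r.snapshot(n); cv2.imwrite(f"pics/{n}0.png",s["frame"][:,:,::-1]); P=cloud(s); np.savez(f"{n}0.npz",**{k:np.array(v) for k,v in s.items()})
    R,t=cam(s); print(n,"cam",(-R.T@t).round(3))
    for m in ["salt","salt_cap_top","pick","pick_lid_top","bin_case","bin_lip","bell","bell_top","pepper","ashtray","spindle"]:
        for d in r.look_for(s,m)[:2]:
            u,v=d["at"]; print(m,round(d["p"],2),np.round(d["at"],1),P[int(round(v)),int(round(u))].round(3))
o=r.observe(); print(o)
E
python3 a.py
```

```text
scene cam [1.377 0.124 0.911]
salt_cap_top 0.7 [183.1 246.3] [ 0.611 -0.324  0.094]
pick 0.88 [448.  240.3] [0.468 0.272 0.057]
pick_lid_top 0.7 [450.1 233.1] [0.467 0.273 0.079]
bin_case 0.91 [298.5 283.1] [ 0.73  -0.035  0.149]
bin_case 0.63 [185.2 246.7] [ 0.61  -0.321  0.09 ]
bin_lip 0.66 [294.9 230.4] [ 0.547 -0.079  0.116]
bell 0.88 [459.3 300. ] [0.636 0.296 0.042]
pepper 0.74 [236.3 219. ] [ 0.462 -0.248  0.052]
ashtray 0.81 [533.6 264.9] [0.478 0.479 0.013]
spindle 0.72 [160.1 228.9] [ 0.498 -0.439  0.027]
top cam [0.297 0.007 1.545]
salt 0.61 [442.4 236.1] [ 0.602 -0.321  0.094]
salt 0.56 [438.6 241.1] [ 0.589 -0.313  0.09 ]
salt_cap_top 0.56 [218.9 290.4] [0.467 0.283 0.078]
salt_cap_top 0.52 [441.9 238.4] [ 0.596 -0.321  0.093]
pick 0.65 [227.5 294.4] [0.456 0.258 0.08 ]
pick 0.56 [216.7 243. ] [0.6   0.294 0.057]
pick_lid_top 0.48 [218.7 294.1] [0.456 0.282 0.079]
pick_lid_top 0.35 [156.2 283.9] [0.494 0.478 0.01 ]
bin_case 0.75 [219.6 294.8] [0.453 0.279 0.082]
bin_case 0.68 [341.1 217.7] [ 0.641 -0.047  0.153]
bin_lip 0.55 [348.3 243.6] [ 0.592 -0.068  0.055]
bell 0.65
[... 198 characters left out ...]
282.7] [ 0.48  -0.438  0.024]
{'time': 1.2, 'joint_pos': array([-1.31812969e+00,  2.45125085e-01,  1.55778468e+00,  7.20233118e-06,
        1.33874810e+00, -1.74127131e-01]), 'dq': array([-0.00176465, -0.00018183,  0.00120057, -0.00031874,  0.00177202,
        0.00061266]), 'effort': array([-8.97698937e-04, -4.15832484e+01, -3.14878500e+01,  6.85058883e-02,
        2.89272750e-02, -6.96201027e-06]), 'tool_pos': array([ 0.26906224, -0.59170061,  0.20544744]), 'ee_rot': array([-3.07026901e+00, -6.65313073e-01, -6.98021600e-06]), 'ft_force': array([0.06240211, 0.48991169, 0.53017841]), 'torque': array([-0.06563068,  0.02018285,  0.05463393]), 'grip_force': 0.0, 'finger_gap': 0.9984394852351037}
```

```bash
cat > b.py <<'E'
from h import *
for n in ("scene","top"):
    s=dict(np.load(f"{n}0.npz")); P=cloud(s); 
    def cap(name,c,z0,z1,rad):
        m=(np.hypot(P[...,0]-c[0],P[...,1]-c[1])<rad)&(P[...,2]>z0)&(P[...,2]<z1)
        q=P[m]
        if len(q)<5: print(n,name,"few",len(q)); return
        v,u=np.nonzero(m)
        e=cv2.minEnclosingCircle(q[:,:2].astype(np.float32))
        print(n,name,len(q),"mean",q.mean(0).round(4),"mid",((q.min(0)+q.max(0))/2).round(4),"ext",np.ptp(q,0).round(3),"px",u.mean().round(1),v.mean().round(1))
    cap("salt",(.603,-.322),.088,.10,.035)
    cap("pick",(.463,.277),.075,.09,.04)
    cap("bell",(.605,.30),.066,.085,.03)
    cap("dome",(.605,.30),.030,.052,.05)
    cap("pepper",(.44,-.245),.08,.095,.035)
    cap("spin",(.48,-.438),.06,.125,.05)
    cap("casetop",(.65,-.04),.143,.16,.2)
    m=(abs(P[...,2]-.15)<.007)&(abs(P[...,0]-.65)<.2)&(abs(P[...,1]+.05)<.2)
    print("case rect",cv2.minAreaRect(P[m][:,:2].astype(np.float32)))
    # lip candidates
    m=(P[...,2]>.08)&(P[...,2]<.143)&(abs(P[...,0]-.55)<.1)&(abs(P[...,1]+.06)<.15)
    q=P[m]; print("front",len(q),np.nanpercentile(q,[1,10,50,90,99],axis=0).round(3))
E
python3 b.py
```

```text
scene salt 145 mean [ 0.6041 -0.3231  0.092 ] mid [ 0.6031 -0.3233  0.0928] ext [0.034 0.036 0.01 ] px 184.6 244.4
scene pick 191 mean [0.4575 0.2741 0.0799] mid [0.4549 0.2739 0.08  ] ext [0.047 0.042 0.01 ] px 450.2 230.1
scene bell 73 mean [0.6113 0.2999 0.0726] mid [0.6107 0.2997 0.0716] ext [0.023 0.021 0.01 ] px 463.2 282.1
scene dome 558 mean [0.6216 0.2968 0.0422] mid [0.6148 0.2988 0.041 ] ext [0.066 0.071 0.022] px 459.4 294.8
scene pepper 130 mean [ 0.4444 -0.2526  0.0855] mid [ 0.4423 -0.2538  0.0862] ext [0.039 0.039 0.012] px 234.4 204.3
scene spin 52 mean [ 0.486  -0.444   0.0922] mid [ 0.4861 -0.444   0.0876] ext [0.012 0.012 0.05 ] px 153.5 205.8
scene casetop 4465 mean [ 0.6887 -0.0436  0.1503] mid [ 0.6829 -0.0447  0.1493] ext [0.177 0.197 0.013] px 297.6 267.4
case rect ((0.682131290435791, -0.04443313181400299), (0.14693285524845123, 0.1694493591785431), 13.998242378234863)
front 911 [[ 0.528 -0.151  0.097]
 [ 0.537 -0.137  0.1  ]
 [ 0.553 -0.078  0.111]
 [ 0.57  -0.018  0.12 ]
 [ 0.579 -0.004  0.122]]
top salt 110 mean [ 0.602  -0.3226  0.0923] mid [ 0.6012 -0.3
[... 263 characters left out ...]
6
top dome 384 mean [0.6073 0.2973 0.0416] mid [0.61   0.2992 0.041 ] ext [0.068 0.07  0.022] px 217.0 241.8
top pepper 142 mean [ 0.4406 -0.2526  0.0852] mid [ 0.4403 -0.2524  0.0868] ext [0.035 0.037 0.013] px 419.2 296.2
top spin 21 mean [ 0.4833 -0.4442  0.0962] mid [ 0.4832 -0.4442  0.0896] ext [0.009 0.008 0.05 ] px 489.5 278.2
top casetop 3324 mean [ 0.6821 -0.042   0.1497] mid [ 0.6827 -0.0433  0.1513] ext [0.176 0.195 0.016] px 338.8 203.3
case rect ((0.684124231338501, -0.04238028824329376), (0.14296472072601318, 0.1712094396352768), 14.31047248840332)
front 1179 [[ 0.527 -0.147  0.08 ]
 [ 0.54  -0.135  0.083]
 [ 0.574 -0.069  0.098]
 [ 0.627 -0.003  0.12 ]
 [ 0.64   0.027  0.139]]
```

View pics/scene0.png

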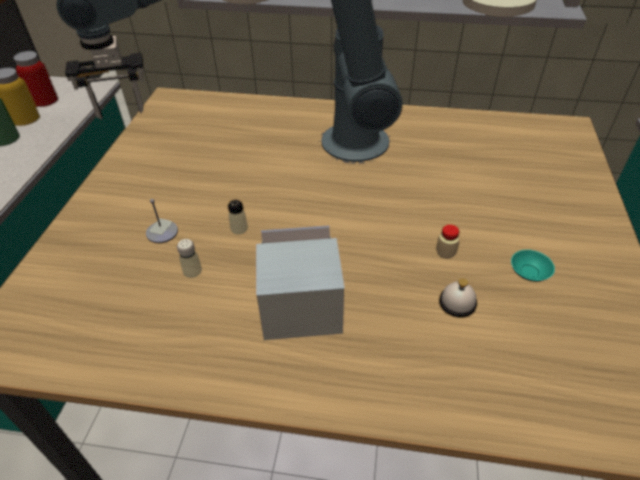

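View pics/top0.png

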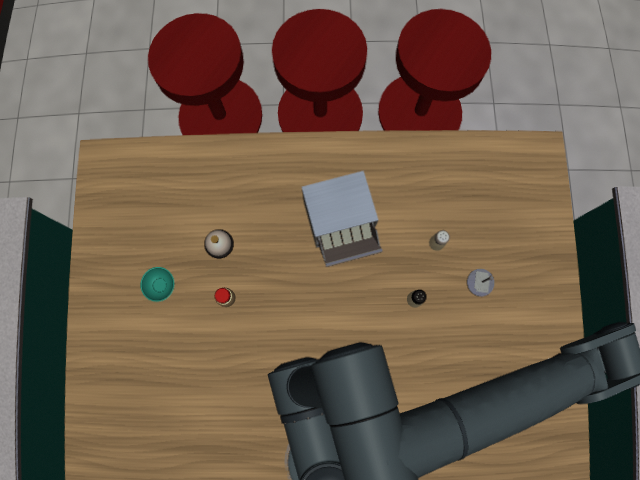

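Scene picture: the salt shaker is at (186,247), the pick holder at (450,233), the bell at (460,290), and the open bin's lip at about (296,232). The top view agrees, and the bin opens toward the robot with the case turned by about +14°. Next I go above the salt with the fingers shut.

Emit:
step_arm(angular=[[0,0,-0.015],[0,0,-0.015],[0,0,-0.015],[0,0,-0.015],[0,0,-0.015],[0,0,-0.015],[0,0,-0.015],[0,0,-0.015],[0,0,-0.015],[0,0,-0.015],[0,0,-0.015],[0,0,-0.015]], travel=[[2.78,2.24,0],[2.78,2.24,0],[2.78,2.24,0],[2.78,2.24,0],[2.78,2.24,0],[2.78,2.24,0],[2.78,2.24,0],[2.78,2.24,0],[2.78,2.24,0],[2.78,2.24,0],[2.78,2.24,0],[2.78,2.24,0]], claw=[-1,-1,-1,-1,-1,-1,-1,-1,-1,-1,-1,-1])

```text
time: 2.2
tool_pos: [0.6039, -0.3216, 0.2056]
ee_rot: [3.118, 0.386, 0.0]
ft_force: [0.0, -0.7, 0.2]
finger_gap: 0.186
grip_force: 0.0
```

Emit:
step_arm(angular=[[0,0,0],[0,0,0],[0,0,0],[0,0,0],[0,0,0],[0,0,0],[0,0,0],[0,0,0]], travel=[[-0.1,-0.1,-2],[0,0,-3],[0,0,-2.5],[0,0,-1.5],[0,0,-0.9],[0,0,0],[0,0,0],[0,0,0]], claw=[-1,-1,-1,-1,-1,-1,-1,-1])

```text
time: 2.87
tool_pos: [0.6026, -0.3249, 0.1085]
ee_rot: [3.115, 0.386, 0.004]
ft_force: [-0.1, -0.2, 0.9]
finger_gap: 0.003
grip_force: 0.0
```

Emit:
step_arm(angular=[[0,0,0],[0,0,0],[0,0,0],[0,0,0],[0,0,0],[0,0,0],[0,0,0],[0,0,0],[0,0,0]], travel=[[0,0.2,0],[0,0,-0.5],[0,0,-0.3],[0,0,-0.2],[0,0,-0.2],[0,0,-0.2],[0,0,-0.2],[0,0,0],[0,0,0]], claw=[-1,-1,-1,-1,-1,-1,-1,-1,-1])

```text
time: 3.62
tool_pos: [0.6018, -0.322, 0.0907]
ee_rot: [3.118, 0.387, 0.0]
ft_force: [-0.1, -0.6, 1.7]
finger_gap: 0.004
grip_force: 1.0
```

```bash
python3 -c "
from h import *
o=r.observe();print(o['tool_pos'],o['ft_force'],o['torque'],r.grip_point_offset)
s=r.snapshot('scene');cv2.imwrite('pics/s1.png',cv2.resize(s['frame'][170:310,110:270,::-1],None,fx=4,fy=4))"
```

```text
[ 0.60178713 -0.32198004  0.09070013] [-0.06506519 -0.61006041  1.74911395] [ 0.10248048  0.14198286 -0.01229253] -0.0188
```

View pics/s1.png

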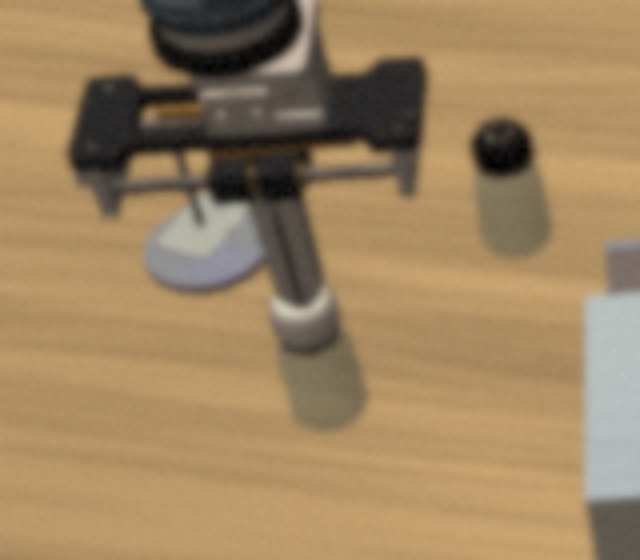

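The fingertips sit centred on the chrome cap, at crop pixel (303,295). I'll press further.

Emit:
step_arm(angular=[[0,0,0],[0,0,0],[0,0,0],[0,0,0],[0,0,0],[0,0,0]], travel=[[0,0,-0.1],[0,0,-0.1],[0,0,-0.1],[0,0,-0.1],[0,0,0],[0,0,0]], claw=[-1,-1,-1,-1,-1,-1])

```text
time: 4.17
tool_pos: [0.6017, -0.3219, 0.0864]
ee_rot: [-3.118, -0.387, 0.0]
ft_force: [-1.1, -0.6, 3.6]
finger_gap: 0.004
grip_force: 1.2
```

Emit:
step_arm(angular=[[0,0,0],[0,0,0],[0,0,0],[0,0,0]], travel=[[0,0,-0.1],[0,0,-0.1],[0,0,0],[0,0,0]], claw=[-1,-1,-1,-1])

```text
time: 4.5
tool_pos: [0.6018, -0.322, 0.0848]
ee_rot: [3.117, 0.387, 0.0]
ft_force: [-1.1, 1.0, 4.6]
finger_gap: 0.007
grip_force: 2.1
```

Emit:
step_arm(angular=[[0,0,0],[0,0,0],[0,0,0],[0,0,0]], travel=[[0,0,-0.1],[0,0,0],[0,0,0],[0,0,0]], claw=[-1,-1,-1,-1])

```text
time: 4.83
tool_pos: [0.6019, -0.3221, 0.084]
ee_rot: [3.117, 0.387, 0.001]
ft_force: [-2.3, 0.8, 5.4]
finger_gap: 0.008
grip_force: 2.8
```

```bash
python3 -c "
from h import *
for i in range(4):
  s=r.snapshot('scene');o=r.observe();print(o['tool_pos'].round(4),o['ft_force'].round(2))"
```

```text
[ 0.6019 -0.3221  0.084 ] [-1.55  1.07  5.36]
[ 0.6019 -0.3221  0.084 ] [-0.66  0.4   6.21]
[ 0.6019 -0.3221  0.084 ] [-1.85  0.52  5.84]
[ 0.6019 -0.3221  0.084 ] [-1.26  1.31  5.62]
```

Emit:
step_arm(angular=[[0,0,0],[0,0,0],[0,0,0]], travel=[[0,0,-0.1],[0,0,0],[0,0,0]], claw=[-1,-1,-1])

```text
time: 5.28
tool_pos: [0.602, -0.3222, 0.0834]
ee_rot: [3.117, 0.387, 0.001]
ft_force: [-1.2, 1.1, 6.3]
finger_gap: 0.005
grip_force: 3.5
```

Emit:
step_arm(angular=[[0,0,0],[0,0,0],[0,0,0],[0,0,0],[0,0,0],[0,0,0],[0,0,0],[0,0,0],[0,0,0]], travel=[[0,0,0.2],[0,0,0.2],[0,0,0.5],[0,0,1.5],[0,0,3],[0,0,3.5],[0,0,3.5],[0,0,0],[0,0,0]], claw=[-1,-1,-1,-1,-1,-1,-1,-1,-1])

```text
time: 6.03
tool_pos: [0.6031, -0.323, 0.2107]
ee_rot: [3.113, 0.386, 0.008]
ft_force: [0.0, -0.2, -0.7]
finger_gap: 0.007
grip_force: 0.0
```

```bash
python3 -c "
from h import *
o=r.observe();print(o['tool_pos'],o['ft_force'],o['joint_pos'])
for n in ('scene','top'):
  s=r.snapshot(n);P=cloud(s)
  m=(np.hypot(P[...,0]-.602,P[...,1]+.322)<.035)&(P[...,2]>.075)&(P[...,2]<.11);q=P[m]
  print(n,len(q),q.mean(0).round(4),np.percentile(q[:,2],[50,80,95]).round(4))
  s0=dict(np.load(n+'0.npz'));P=cloud(s0);q=P[(np.hypot(P[...,0]-.602,P[...,1]+.322)<.035)&(P[...,2]>.075)&(P[...,2]<.11)]
  print('before',len(q),q.mean(0).round(4),np.percentile(q[:,2],[50,80,95]).round(4))"
```

```text
[ 0.60310741 -0.3229604   0.21068502] [ 0.00523149 -0.18209253 -0.72835848] [-6.56969689e-01  3.14716487e-01  1.46359236e+00 -1.91506962e-05
  1.35649573e+00  6.66975211e-01]
scene 192 [ 0.6058 -0.3219  0.0842] [0.085  0.087  0.0892]
before 230 [ 0.6071 -0.321   0.0883] [0.0903 0.0929 0.0948]<string>:7: RuntimeWarning: Mean of empty slice.
  ret = um.true_divide(
Traceback (most recent call last):
IndexError: index -1 is out of bounds for axis 0 with size 0
```

Emit:
step_arm(angular=[[0,0,0],[0,0,0],[0,0,0],[0,0,0],[0,0,0],[0,0,0],[0,0,0],[0,0,0],[0,0,0],[0,0,0],[0,0,0],[0,0,0]], travel=[[-0.83,3.32,0],[-0.83,3.32,0],[-0.83,3.32,0],[-0.83,3.32,0],[-0.83,3.32,0],[-0.83,3.32,0],[-0.83,3.32,0],[-0.83,3.32,0],[-0.83,3.32,0],[-0.83,3.32,0],[-0.83,3.32,0],[-0.83,3.32,0]], claw=[-1,-1,-1,-1,-1,-1,-1,-1,-1,-1,-1,-1])

```text
time: 7.13
tool_pos: [0.5001, 0.078, 0.2044]
ee_rot: [-3.117, -0.386, 0.006]
ft_force: [0.7, 0.4, -0.2]
finger_gap: 0.006
grip_force: 0.0
```

Emit:
step_arm(angular=[[0,0,0],[0,0,0],[0,0,0],[0,0,0],[0,0,0],[0,0,0],[0,0,0],[0,0,0]], travel=[[-0.83,3.32,0],[-0.83,3.32,0],[-0.83,3.32,0],[-0.83,3.32,0],[-0.83,3.32,0],[-0.83,3.32,0],[0,0,0],[0,0,0]], claw=[-1,-1,-1,-1,-1,-1,-1,-1])

```text
time: 7.8
tool_pos: [0.4506, 0.2765, 0.2045]
ee_rot: [3.116, 0.391, -0.006]
ft_force: [0.0, 0.3, -0.2]
finger_gap: 0.006
grip_force: 0.0
```

```bash
cat > c.py <<'E'
from h import *
o=r.observe();print(o['time'],o['tool_pos'],o['ft_force'],o['joint_pos'].round(2))
def st(P,c):
  m=(np.hypot(P[...,0]-c[0],P[...,1]-c[1])<.035)&(P[...,2]>.065)&(P[...,2]<.11);q=P[m]
  return (len(q),q.mean(0).round(4),np.percentile(q[:,2],[50,70,80,90,95]).round(4)) if len(q) else "none"
for n in ('scene','top'):
  s=r.snapshot(n);P=cloud(s);P0=cloud(dict(np.load(n+'0.npz')))
  for k,c in dict(salt=(.602,-.322),pepper=(.441,-.253),pick=(.4535,.275),bell=(.61,.30)).items(): print(n,k,'was',st(P0,c),'now',st(P,c))
E
python3 c.py
```

```text
7.8 [0.45064714 0.27647594 0.20448728] [ 0.03942142  0.30613138 -0.19386106] [ 0.34 -0.04  1.86 -0.    1.32  1.66]
scene salt was (264, array([ 0.608 , -0.3206,  0.0859]), array([0.0887, 0.0918, 0.0928, 0.094 , 0.0947])) now (242, array([ 0.6073, -0.3212,  0.0813]), array([0.0835, 0.0859, 0.0869, 0.0879, 0.0884]))
scene pepper was (194, array([ 0.4477, -0.2515,  0.0817]), array([0.0835, 0.0862, 0.0869, 0.0882, 0.0889])) now (197, array([ 0.4478, -0.2514,  0.0814]), array([0.0839, 0.086 , 0.0872, 0.0881, 0.0892]))
scene pick was (240, array([0.4599, 0.2739, 0.0779]), array([0.0793, 0.0805, 0.0812, 0.0821, 0.083 ])) now (249, array([0.4605, 0.2736, 0.0776]), array([0.0793, 0.0806, 0.0813, 0.082 , 0.0826]))
scene bell was (73, array([0.6113, 0.2999, 0.0726]), array([0.0728, 0.0738, 0.0747, 0.0755, 0.076 ])) now (74, array([0.6113, 0.2999, 0.0726]), array([0.0725, 0.0737, 0.0742, 0.0751, 0.0755]))
top salt was (165, array([ 0.6003, -0.3217,  0.0891]), array([0.09  , 0.0921, 0.0937, 0.0956, 0.0964])) now (162, array([ 0.6007, -0.322 ,  0.0833]), array([0.0839, 0.0864, 0.0873, 0.0887, 0.0902]))
top pepper was (176, array([ 0.4398, -0.2516,  0.0833]), array([0.0836, 0.0861, 0.0874, 0.0887, 0.0906])) now (175, array([ 0.4396, -0.2517,  0.0838]), array([0.0845, 0.0867, 0.0877, 0.0889, 0.09  ]))
top pick was (199, array([0.4528, 0.2746, 0.0784]), array([0.0786, 0.0809, 0.0822, 0.0832, 0.084 ])) now (62, array([0.4507, 0.2629, 0.0774]), array([0.078 , 0.0794, 0.0808, 0.0825, 0.0842]))
top bell was (49, array([0.6098, 0.2994, 0.0727]), array([0.0729, 0.0738, 0.0746, 0.0758, 0.0766])) now (51, array([0.6097, 0.2994, 0.0726]), array([0.0724, 0.0739, 0.0755, 0.0767, 0.0786]))
```

The salt cap now reads the same height as the pepper cap, 87 mm, so it is home. Next is the toothpick lid.

Emit:
step_arm(angular=[[0,0,0],[0,0,0],[0,0,0],[0,0,0],[0,0,0],[0,0,0],[0,0,0],[0,0,0],[0,0,0]], travel=[[0.3,-0.1,-2],[0,0,-3],[0,0,-3],[0,0,-1.5],[0,0,-1],[0,0,-0.6],[0,0,0],[0,0,0],[0,0,0]], claw=[-1,-1,-1,-1,-1,-1,-1,-1,-1])

```text
time: 8.65
tool_pos: [0.4564, 0.2748, 0.0969]
ee_rot: [-3.117, -0.386, -0.004]
ft_force: [-0.0, 0.5, 0.4]
finger_gap: 0.006
grip_force: 0.0
```

Emit:
step_arm(angular=[[0,0,0],[0,0,0],[0,0,0],[0,0,0],[0,0,0],[0,0,0],[0,0,0],[0,0,0]], travel=[[-0.25,0,-0.4],[0,0,-0.6],[0,0,-0.3],[0,0,-0.3],[0,0,-0.2],[0,0,-0.2],[0,0,0],[0,0,0]], claw=[-1,-1,-1,-1,-1,-1,-1,-1])

```text
time: 9.32
tool_pos: [0.4528, 0.2748, 0.0755]
ee_rot: [-3.118, -0.387, 0.0]
ft_force: [-1.3, 0.0, 2.0]
finger_gap: 0.003
grip_force: 1.0
```

Emit:
step_arm(angular=[[0,0,0],[0,0,0],[0,0,0],[0,0,0],[0,0,0],[0,0,0]], travel=[[0,0,-0.1],[0,0,-0.1],[0,0,-0.1],[0,0,0],[0,0,0],[0,0,0]], claw=[-1,-1,-1,-1,-1,-1])

```text
time: 9.82
tool_pos: [0.4529, 0.2747, 0.0726]
ee_rot: [-3.118, -0.387, -0.0]
ft_force: [-1.8, 0.0, 3.5]
finger_gap: 0.006
grip_force: 1.6
```

Emit:
step_arm(angular=[[0,0,0],[0,0,0],[0,0,0],[0,0,0],[0,0,0]], travel=[[0,0,-0.1],[0,0,-0.1],[0,0,0],[0,0,0],[0,0,0]], claw=[-1,-1,-1,-1,-1])

```text
time: 10.23
tool_pos: [0.4531, 0.2748, 0.071]
ee_rot: [-3.118, -0.387, -0.001]
ft_force: [-0.7, -0.7, 6.3]
finger_gap: 0.008
grip_force: 3.1
```

```bash
python3 -c "
from h import *
for i in range(4):
  s=r.snapshot('scene');o=r.observe();print(o['tool_pos'].round(4),o['ft_force'].round(2))"
```

```text
[0.4531 0.2748 0.071 ] [-2.65 -1.1   6.83]
[0.4531 0.2748 0.071 ] [-1.41  0.24  6.95]
[0.453  0.2748 0.071 ] [-1.89 -0.56  6.61]
[0.4531 0.2748 0.071 ] [-2.5  -0.98  6.09]
```

Emit:
step_arm(angular=[[0,0,0],[0,0,0],[0,0,0],[0,0,0],[0,0,0],[0,0,0],[0,0,0],[0,0,0]], travel=[[0,0,0.2],[0,0,0.2],[0,0,0.6],[0,0,1.5],[0,0,3],[0,0,3],[0,0,3],[0,0,0]], claw=[-1,-1,-1,-1,-1,-1,-1,-1])

```text
time: 11.1
tool_pos: [0.4564, 0.276, 0.1924]
ee_rot: [-3.115, -0.386, -0.019]
ft_force: [1.2, 0.4, 1.4]
finger_gap: 0.009
grip_force: 0.0
```

Emit:
step_arm(angular=[[0,0,0],[0,0,0],[0,0,0],[0,0,0],[0,0,0],[0,0,0],[0,0,0],[0,0,0],[0,0,0],[0,0,0],[0,0,0],[0,0,0]], travel=[[0.25,-3.3,0],[0.25,-3.3,0],[0.25,-3.3,0],[0.25,-3.3,0],[0.25,-3.3,0],[0.25,-3.3,0],[0.25,-3.3,0],[0.25,-3.3,0],[0.25,-3.3,0],[0.25,-3.3,0],[0.25,-3.3,0],[0,0,0]], claw=[-1,-1,-1,-1,-1,-1,-1,-1,-1,-1,-1,-1])

```text
time: 12.1
tool_pos: [0.4803, -0.0927, 0.1851]
ee_rot: [3.117, 0.378, -0.0]
ft_force: [-0.4, 0.0, 0.4]
finger_gap: 0.004
grip_force: 0.0
```

```bash
python3 c.py | grep pick
cat > d.py <<'E'
from h import *
a=np.radians(14.2); C=np.array([.683,-.0434]); X=np.array([np.cos(a),np.sin(a)]); Y=np.array([-X[1],X[0]])
o=r.observe(); p=o['tool_pos']; print('tcp',p,'case',(p[:2]-C)@X,(p[:2]-C)@Y,o['ft_force'].round(2))
if __name__=="__main__":
  for n in ('scene','top'):
    for P in (cloud(dict(np.load(n+'0.npz'))),cloud(r.snapshot(n))):
      cx=(P[...,:2]-C)@X; cy=(P[...,:2]-C)@Y; z=P[...,2]
      print(n)
      for y0 in (-.06,-.02,.02,.06):
        m=(abs(cy-y0)<.02)&(cx<-.075)&(cx>-.19)&(z>.06)&(z<.145)
        if m.sum()>5: 
          q=np.c_[cx[m],z[m]]; print(y0,len(q),'x pct',np.percentile(q[:,0],[2,10,50]).round(4),'z pct',np.percentile(q[:,1],[90,98]).round(4))
E
python3 d.py
```

```text
scene pick was (240, array([0.4599, 0.2739, 0.0779]), array([0.0793, 0.0805, 0.0812, 0.0821, 0.083 ])) now (212, array([0.4586, 0.2743, 0.0726]), array([0.073 , 0.0743, 0.0748, 0.0757, 0.0765]))
top pick was (199, array([0.4528, 0.2746, 0.0784]), array([0.0786, 0.0809, 0.0822, 0.0832, 0.084 ])) now (193, array([0.4529, 0.2745, 0.0728]), array([0.0728, 0.0745, 0.0761, 0.0776, 0.0787]))
tcp [ 0.47993966 -0.08894245  0.18481963] case -0.20802780110724087 0.005661288290956938 [-0.32  0.16 -0.04]
scene
-0.06 231 x pct [-0.1452 -0.1424 -0.1344] z pct [0.1193 0.1212]
-0.02 234 x pct [-0.1448 -0.1421 -0.1343] z pct [0.1198 0.1216]
0.02 234 x pct [-0.1455 -0.1422 -0.134 ] z pct [0.1194 0.1208]
0.06 212 x pct [-0.1458 -0.1417 -0.134 ] z pct [0.1198 0.1217]
scene
-0.06 231 x pct [-0.1457 -0.1421 -0.1339] z pct [0.1197 0.1212]
-0.02 237 x pct [-0.1455 -0.1419 -0.1344] z pct [0.1193 0.1224]
0.02 236 x pct [-0.1465 -0.1419 -0.1336] z pct [0.1194 0.121 ]
0.06 209 x pct [-0.1463 -0.1425 -0.134 ] z pct [0.1195 0.1212]
top
-0.06 329 x pct [-0.1466 -0.1421 -0.1104] z pct [0.1196 0.1236]
-0.02 316 x pct [-0.1468 -0.1431 -0.1149] z pct [0.1177 0.1216]
0.02 324 x pct [-0.1466 -0.1426 -0.1133] z pct [0.1182 0.1228]
0.06 314 x pct [-0.147  -0.1428 -0.1142] z pct [0.1192 0.1248]
top
-0.06 112 x pct [-0.1127 -0.1048 -0.0869] z pct [0.1189 0.1281]
-0.02 8 x pct [-0.0863 -0.084  -0.0777] z pct [0.0839 0.0861]
0.02 54 x pct [-0.0943 -0.0914 -0.0823] z pct [0.0851 0.0885]
0.06 256 x pct [-0.1408 -0.1342 -0.1057] z pct [0.1177 0.1229]
```

Emit:
step_arm(angular=[[0,0,0],[0,0,0],[0,0,0],[0,0,0],[0,0,0],[0,0,0],[0,0,0],[0,0,0],[0,0,0],[0,0,0],[0,0,0],[0,0,0]], travel=[[0.14,-0.55,-2],[0,0,-3],[0,0,-2.5],[0,0,-1],[0,0,-0.5],[1.45,0.37,0],[1.45,0.37,0],[0.97,0.25,0],[0.48,0.12,0],[0.29,0.07,0],[0,0,0],[0,0,0]], claw=[-1,-1,-1,-1,-1,-1,-1,-1,-1,-1,-1,-1])

```text
time: 13.3
tool_pos: [0.5279, -0.0819, 0.0956]
ee_rot: [3.118, 0.387, -0.0]
ft_force: [0.1, -0.4, -0.1]
finger_gap: 0.006
grip_force: 0.0
```

```bash
python3 -c "import d"
```

```text
tcp [ 0.52792713 -0.08194219  0.09563383] case -0.15978935360043064 0.0006759741969030984 [ 0.12 -0.43 -0.1 ]
```

Emit:
step_arm(angular=[[0,0,0],[0,0,0],[0,0,0],[0,0,0],[0,0,0],[0,0,0],[0,0,0],[0,0,0],[0,0,0],[0,0,0],[0,0,0]], travel=[[0.48,0.12,0],[0.48,0.12,0.2],[0.68,0.17,0.3],[0.68,0.17,0.3],[0.68,0.17,0.3],[0.68,0.17,0.3],[0.68,0.17,0.2],[0.68,0.17,0.2],[0.68,0.17,0.2],[0,0,0],[0,0,0]], claw=[-1,-1,-1,-1,-1,-1,-1,-1,-1,-1,-1])

```text
time: 14.22
tool_pos: [0.586, -0.0675, 0.1156]
ee_rot: [3.118, 0.387, 0.002]
ft_force: [-0.4, -0.2, -0.5]
finger_gap: 0.008
grip_force: 0.0
```

```bash
python3 -c "import d"
```

```text
tcp [ 0.58597585 -0.06754874  0.11556852] case -0.09998347715675823 0.0003898578938330361 [-0.45 -0.15 -0.52]
```

```bash
python3 -c "
from h import *
s=r.snapshot('scene');a=cv2.resize(s['frame'][150:300,220:380,::-1],None,fx=2.5,fy=3.4)
s=r.snapshot('top');b=cv2.resize(s['frame'][150:300,260:420,::-1],None,fx=2.5,fy=3.4);cv2.imwrite('pics/b1.png',np.hstack([a,b]))"
```

```text
(no output)
```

View pics/b1.png

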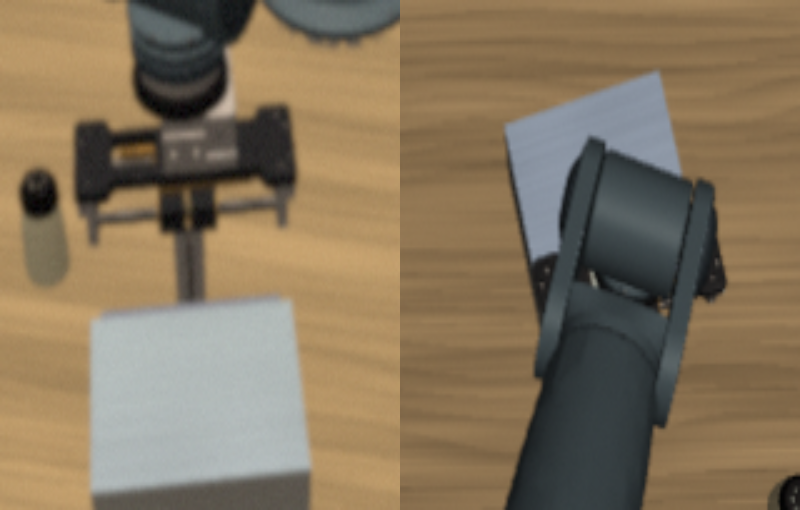

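Left crop: the bin is nearly shut, with a thin sliver of lip behind the case edge at about (190,303) and the finger in front of it. I'll keep pushing slowly.

Emit:
step_arm(angular=[[0,0,0],[0,0,0],[0,0,0],[0,0,0],[0,0,0],[0,0,0],[0,0,0]], travel=[[0.29,0.07,0.1],[0.29,0.07,0.1],[0.29,0.07,0.1],[0.29,0.07,0],[0.19,0.05,0],[0,0,0],[0,0,0]], claw=[-1,-1,-1,-1,-1,-1,-1])

```text
time: 14.9
tool_pos: [0.5989, -0.0644, 0.1186]
ee_rot: [3.118, 0.387, -0.0]
ft_force: [-1.2, 1.0, 1.0]
finger_gap: 0.008
grip_force: 0.8
```

```bash
python3 -c "
import d
from h import *
for i in range(3):
  r.snapshot('top');print(r.observe()['ft_force'].round(2))"
```

```text
tcp [ 0.59890382 -0.06439647  0.11863228] case -0.08667723680823011 0.00027448324125478444 [-1.18  1.03  1.02]
[-0.6  -0.24  0.4 ]
[-0.82  0.57  1.08]
[-1.77  0.15  1.54]
```

Emit:
step_arm(angular=[[0,0,0],[0,0,0],[0,0,0],[0,0,0],[0,0,0],[0,0,0]], travel=[[0.15,0.04,0],[0.15,0.04,0],[0.1,0.03,0],[0,0,0],[0,0,0],[0,0,0]], claw=[-1,-1,-1,-1,-1,-1])

```text
time: 15.55
tool_pos: [0.6017, -0.0637, 0.1186]
ee_rot: [3.117, 0.387, -0.005]
ft_force: [-7.1, -0.8, 5.7]
finger_gap: 0.007
grip_force: 3.7
```

```bash
python3 -c "
import d
from h import *
for i in range(3):
  r.snapshot('top');print(r.observe()['ft_force'].round(2))"
```

```text
tcp [ 0.60173443 -0.06367672  0.11856212] case -0.08375655957188491 0.00027787375825611993 [-7.11 -0.83  5.72]
[-6.99 -0.4   5.58]
[-6.98 -1.39  5.29]
[-7.32 -1.58  5.33]
```

Emit:
step_arm(angular=[[0,0,0],[0,0,0],[0,0,0],[0,0,0]], travel=[[0.1,0.03,0.1],[0.05,0.01,0],[0,0,0],[0,0,0]], claw=[-1,-1,-1,-1])

```text
time: 16.03
tool_pos: [0.6023, -0.0634, 0.1187]
ee_rot: [3.118, 0.387, -0.009]
ft_force: [-7.7, -2.3, 1.5]
finger_gap: 0.005
grip_force: 4.3
```

```bash
python3 -c "
import d
from h import *
for i in range(3):
  r.snapshot('top');print(r.observe()['ft_force'].round(2))"
```

```text
tcp [ 0.60231281 -0.06336211  0.118659  ] case -0.0831186726031322 0.0004409914978986522 [-7.71 -2.33  1.49]
[-8.62 -3.44  2.35]
[-7.65 -1.28  2.12]
[-8.67 -1.77  3.3 ]
```

Emit:
step_arm(angular=[[0,0,0],[0,0,0],[0,0,0],[0,0,0],[0,0,0],[0,0,0],[0,0,0],[0,0,0],[0,0,0],[0,0,0]], travel=[[-0.2,-0.05,0],[-0.3,-0.07,0],[-0.97,-0.25,0],[-1.94,-0.49,0],[-2.9,-0.73,0],[-1.94,-0.49,0],[0,0,2.5],[0,0,3],[0,0,2.2],[0,0,0]], claw=[-1,-1,-1,-1,-1,-1,-1,-1,-1,-1])

```text
time: 17.02
tool_pos: [0.5248, -0.0848, 0.2024]
ee_rot: [3.113, 0.386, 0.017]
ft_force: [0.2, -0.5, 0.9]
finger_gap: 0.005
grip_force: 0.0
```

Emit:
step_arm(angular=[[0,0,0],[0,0,0],[0,0,0],[0,0,0],[0,0,0],[0,0,0],[0,0,0],[0,0,0]], travel=[[0,2.5,0],[0,3,0],[0,3,0],[0,3,0],[0,3,0],[0,2,0],[0,0,0],[0,0,0]], claw=[-1,-1,-1,-1,-1,-1,-1,-1])

```text
time: 17.68
tool_pos: [0.5214, 0.0818, 0.1958]
ee_rot: [3.117, 0.39, -0.0]
ft_force: [0.6, 0.1, 0.3]
finger_gap: 0.006
grip_force: 0.0
```

```bash
cat > e.py <<'E'
from d import *
for n in ('scene','top'):
  s=r.snapshot(n); P=cloud(s); cx=(P[...,:2]-C)@X; cy=(P[...,:2]-C)@Y; z=P[...,2]
  for y0 in (-.06,-.02,.02,.06):
    m=(abs(cy-y0)<.02)&(cx<-.05)&(cx>-.19)&(z>.10)&(z<.143)
    print(n,y0,m.sum(),np.percentile(cx[m],[2,10,50]).round(4) if m.sum()>4 else '')
  cv2.imwrite(f'pics/{n}_e.png',cv2.resize(s['frame'][150:300,260:420,::-1],None,fx=4,fy=4))
E
python3 e.py
```

```text
tcp [0.5214103  0.08184833 0.19580369] case -0.12592804626466267 0.1610605613620981 [0.6  0.09 0.25]
scene -0.06 0 
scene -0.02 0 
scene 0.02 0 
scene 0.06 0 
top -0.06 33 [-0.0766 -0.0762 -0.0735]
top -0.02 48 [-0.0763 -0.0756 -0.0727]
top 0.02 41 [-0.0764 -0.076  -0.0726]
top 0.06 25 [-0.0765 -0.0754 -0.0725]
```

View pics/top_e.png

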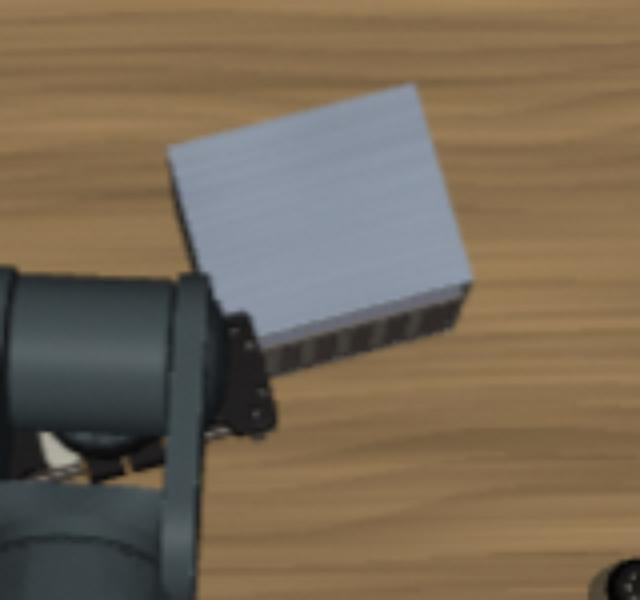

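The bin is shut: the lip is at case x ≈ -0.077, and the crop shows it flush along (265,370)–(465,295). The bell is last.

Emit:
step_arm(angular=[[0,0,0],[0,0,0],[0,0,0],[0,0,0],[0,0,0],[0,0,0],[0,0,0],[0,0,0],[0,0,0],[0,0,0]], travel=[[1.11,2.72,0],[1.11,2.72,0],[1.11,2.72,0],[1.11,2.72,0],[1.11,2.72,0],[1.11,2.72,0],[1.11,2.72,0],[1.11,2.72,0],[0,0,0],[0,0,0]], claw=[-1,-1,-1,-1,-1,-1,-1,-1,-1,-1])

```text
time: 18.62
tool_pos: [0.6111, 0.2984, 0.1957]
ee_rot: [3.117, 0.386, -0.001]
ft_force: [0.4, -0.2, 0.0]
finger_gap: 0.002
grip_force: 0.0
```

Emit:
step_arm(angular=[[0,0,0],[0,0,0],[0,0,0],[0,0,0],[0,0,0],[0,0,0],[0,0,0]], travel=[[0,0,-2.5],[0,0,-3],[0,0,-2.5],[0,0,-1.5],[0,0,-0.7],[0,0,0],[0,0,0]], claw=[-1,-1,-1,-1,-1,-1,-1])

```text
time: 19.2
tool_pos: [0.6114, 0.2984, 0.0956]
ee_rot: [-3.118, -0.385, -0.002]
ft_force: [0.1, 0.6, -0.0]
finger_gap: 0.003
grip_force: 0.0
```

Emit:
step_arm(angular=[[0,0,0],[0,0,0],[0,0,0],[0,0,0],[0,0,0],[0,0,0],[0,0,0],[0,0,0]], travel=[[-0.1,0.1,-1.2],[0,0,-0.8],[0,0,-0.2],[0,0,-0.2],[0,0,-0.2],[0,0,-0.2],[0,0,0],[0,0,0]], claw=[-1,-1,-1,-1,-1,-1,-1,-1])

```text
time: 19.87
tool_pos: [0.6094, 0.2999, 0.0669]
ee_rot: [3.118, 0.387, -0.001]
ft_force: [-3.1, -2.4, 4.3]
finger_gap: 0.006
grip_force: 2.4
```

Emit:
step_arm(angular=[[0,0,0],[0,0,0],[0,0,0]], travel=[[0,0,-0.1],[0,0,0],[0,0,0]], claw=[-1,-1,-1])

```text
time: 20.12
tool_pos: [0.6097, 0.3, 0.066]
ee_rot: [-3.118, -0.387, -0.0]
ft_force: [-2.9, -0.8, 5.4]
finger_gap: 0.01
grip_force: 2.6
```

Emit:
step_arm(angular=[[0,0,0],[0,0,0],[0,0,0],[0,0,0],[0,0,0],[0,0,0],[0,0,0],[0,0,0],[0,0,0],[0,0,0]], travel=[[0,0,0.3],[0,0,0.3],[0,0,0.6],[0,0,1.5],[0,0,3],[0,0,3.5],[0,0,3.5],[0,0,2],[0,0,0],[0,0,0]], claw=[-1,-1,-1,-1,-1,-1,-1,-1,-1,-1])

```text
time: 20.95
tool_pos: [0.6105, 0.3002, 0.2147]
ee_rot: [-3.117, -0.387, -0.006]
ft_force: [-0.5, -0.6, -0.6]
finger_gap: 0.002
grip_force: 0.0
```

```bash
python3 c.py; python3 e.py | grep -v scene; python3 -c "
from h import *
s=r.snapshot('scene');cv2.imwrite('pics/f.png',s['frame'][:,:,::-1])"
```

```text
20.95 [0.61051869 0.30016806 0.21468345] [-0.54116458 -0.55255342 -0.64472269] [0.29 0.3  1.47 0.   1.36 1.61]
scene salt was (264, array([ 0.608 , -0.3206,  0.0859]), array([0.0887, 0.0918, 0.0928, 0.094 , 0.0947])) now (242, array([ 0.6073, -0.3212,  0.0813]), array([0.0835, 0.0861, 0.0867, 0.088 , 0.0885]))
scene pepper was (194, array([ 0.4477, -0.2515,  0.0817]), array([0.0835, 0.0862, 0.0869, 0.0882, 0.0889])) now (199, array([ 0.4478, -0.2512,  0.0815]), array([0.0838, 0.0862, 0.0869, 0.0878, 0.0884]))
scene pick was (240, array([0.4599, 0.2739, 0.0779]), array([0.0793, 0.0805, 0.0812, 0.0821, 0.083 ])) now (213, array([0.4591, 0.2744, 0.073 ]), array([0.0737, 0.0747, 0.0752, 0.0758, 0.0768]))
scene bell was (73, array([0.6113, 0.2999, 0.0726]), array([0.0728, 0.0738, 0.0747, 0.0755, 0.076 ])) now (74, array([0.6115, 0.2998, 0.0728]), array([0.0735, 0.0742, 0.0747, 0.0752, 0.0757]))
top salt was (165, array([ 0.6003, -0.3217,  0.0891]), array([0.09  , 0.0921, 0.0937, 0.0956, 0.0964])) now (163, array([ 0.6006, -0.322 ,  0.0828]), array([0.0836, 0.0854, 0.0869, 0.0886, 0.0894]))
top pepper was (176, array([ 0.4398, -0.2516,  0.0833]), array([0.0836, 0.0861, 0.0874, 0.0887, 0.0906])) now (173, array([ 0.4398, -0.2516,  0.084 ]), array([0.0847, 0.0865, 0.0874, 0.0891, 0.0898]))
top pick was (199, array([0.4528, 0.2746, 0.0784]), array([0.0786, 0.0809, 0.0822, 0.0832, 0.084 ])) now (85, array([0.4554, 0.2653, 0.0721]), array([0.0722, 0.0738, 0.0748, 0.0759, 0.0769]))
top bell was (49, array([0.6098, 0.2994, 0.0727]), array([0.0729, 0.0738, 0.0746, 0.0758, 0.0766])) now (14, array([0.6113, 0.2926, 0.0721]), array([0.0725, 0.0751, 0.076 , 0.0774, 0.0782]))
tcp [0.6087124  0.29958161 0.21070723] case 0.012118153696517558 0.3507252224812009 [-0.43 -0.72 -1.13]
top -0.06 48 [-0.0763 -0.0757 -0.0726]
top -0.02 45 [-0.0759 -0.0755 -0.0726]
top 0.02 48 [-0.0769 -0.0761 -0.0718]
top 0.06 45 [-0.0761 -0.0756 -0.0723]
```

View pics/f.png

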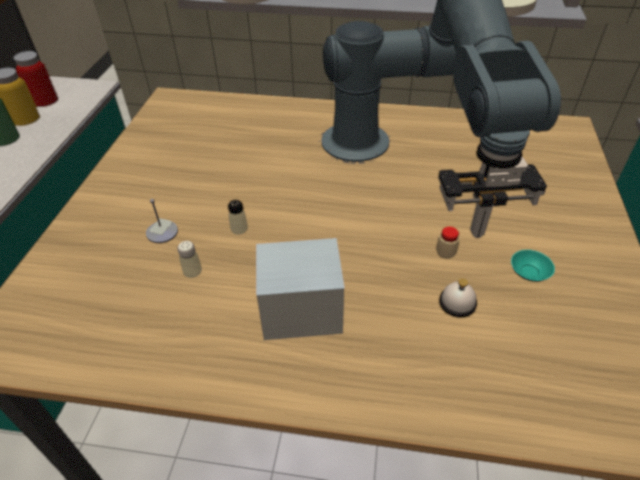

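The picture shows the salt at (188,258) and the pick at (450,241) both pressed down, the bin at (299,285) shut, and the bell at (459,298) with its plunger up. The gripper is well clear at (480,235), so I'm handing in.

```bash
python3 -c "
from plant import r
print(r.finish_job())"
```

```text
the job is handed in; nothing more can be done
None
```

I pressed the salt cap and then the toothpick lid home, pushed the bin shut and tapped the bell, in that order. The cameras confirmed the first three. The bell's ring is judged from pressing the plunger about 7 mm. The arm finished clear, and I handed the job in at about 21 s; no verdict came back.

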